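Index the turret stop to blue and pin it

ROBOT

A 7-joint arm with a two-finger parallel gripper is mounted at the origin on the work surface. World frame = base frame: x ahead of the robot, y to its left, z up, the work surface at z = 0. Lengths are in mm, angles in rad, forces in N, time in s.
With the tool pointing down it reaches from about 425 to 875 mm from the base axis. Payload 4.7 kg.
Tool frame: the origin (TCP) lies on the centre line of the jaws, within the pads' length; the fingertips stand 17 mm ahead of it and the grasp point (between the pads) lies 2 mm behind it; z points along the fingers, y is the direction in which the jaws open and shut (so a half turn about z gives the same grasp; the last joint's range is limited). The gripper opens to 87 mm and grips with 3 to 60 N. Pads are 19 mm wide; open, the fingers measure 117 mm over their backs; the gripper's body (75 mm by 190 mm) begins 51 mm behind the grasp point.
Start: joints at [-1.255, 0.321, -0.07, 1.45, 0.023, 1.371, -0.057], TCP at [193.233, 620.634, 216.887] pointing down, gripper open.
Joint ranges: [-2.86, 2.86], [-0.3, 2.09], [-1.38, 1.24], [0.06, 2.45], [-1.56, 4.7], [0.09, 2.05], [-2.69, 2.69]. Speed limits (rad/s): [2.57, 2.57, 3.14, 3.14, 3.14, 3.14, 3.14].

INTERFACE

Orientations are given as a unit quaternion [x, y, z, w].
In Python, from cell import bot gives the robot as it stands.
- The arm moves only by the tool servo_tool, never from a script. Its argument "steps" is a list of rows, each an object with "gripper": the gripper command: -1 is fully open, 1 is shut, values between are in proportion; "slide": the shift along the world's x, y, z as a fraction of full scale, a list of three; "yaw": the turn about the world's z as a fraction of full scale. A call has 1 to 20 rows; each row is the pose to reach, as a shift and turn from the pose commanded when the call began; what a row does not reach only later rows make up. Full scale, the value 1, is 0.3 m for a shift and pi/4 rad for a turn. A row lasts 1/8 s, in which the tool goes at most 62.5 mm and 10.7 degrees, less where a joint would pass 70% of its speed; a pose out of reach is approached as far as the arm can. A call with a number of a shift or a turn outside -1 to 1 is refused whole. A call with a gripper value outside its range is refused whole. The fingers move at their own pace and stop on an object; "squeeze" is the grip in N (left out, the last holds). Time passes only in rows, so rows that repeat a pose let the fingers close. It gives the time, the measured TCP pose, the force and the opening at its end, in the units of the state.
- bot.state(): the state, without advancing time (a new reading comes with each control period).
- bot.grab_frame(name): name is "scene" or "top"; returns the picture (480x640x3 uint8, blue, green, red); there is no depth.
- bot.camera_info(name): a dict with "vfov" (degrees; the focal length in pixels is half the picture's height over the tangent of half this angle, whatever the lens; pixels are square), "cx", "cy" (the principal point, pixels), "extrinsics" (4x4, takes a point from world to camera coordinates). Camera axes: x right, y down, z forward; pixel columns grow to the right and rows downward; lengths in mm; the calibration is good to about 2 mm. A picture is of the moment at which its call begins. camera_info takes no time and is no camera call.
- bot.sign_off(): hands the job in, once; it reports no verdict.
The state is a dict: "clock": time; "joint_pos": joint angles; "dq": joint speeds; "joint_efforts": joint torques, N m; "eef_pos": TCP position; "ee_rot": TCP orientation; "wrist_force": force on the tool from outside, world axes, zero at the start; "wrist_torque": the same for the moment, N m; "grip_width": finger opening in mm.
Only numpy, scipy, OpenCV 4.12 (cv2) and the standard library are available. Lean on these libraries where they do the work, as an engineer would, in place of code of your own. Each camera call takes 0.05 s, during which the arm holds its last target. There are 200 camera calls.

TASK

Set the turret stop up for the blue variant: turn the knurled index ring until the blue hole lines up with the red index line on the base plate, then take the red-handled index pin from its parking block and push it through the blue hole, fully home in the base, so that it locks the ring, and let go. The brass fine-trim knob in the middle of the ring has been calibrated: do not turn it, and leave the other things on the table where they are.

Things in the scene. Friction and masses are not known exactly. Their poses are not given: they have to be found in the camera images.
- stop_base: Fixed aluminium base plate of the turret stop, 24 mm thick, own x -85 to 85, y -85 to 225 mm. Origin on the turret axis, on the table; z up. Own +x points to the bore and to the red index line on the plate beside the disc's rim; own +y to two guide rails (44 mm tall, from y 105 mm) and an open red-handled toggle clamp (x 62, y 145 to 260 mm, up to 120 mm above the table).
- index_ring (a joint): Angle of the index ring (outer knob: disc and knurled grip in one piece) about the vertical turret axis, rad, counter-clockwise positive seen from above; 0 = blue hole exactly over the bore. Starts 0.5 to 1.3, turns through -1.9 to 1.9, friction about 0.12 N m, stays where it is left.
- ring_grip (a point): Point on the turret axis at a good grip height of the ring, 58 mm above the table. Here the ring is a bright steel knurled cylinder, 50 mm diameter, from 36 mm (top of the disc; fingertips must stay above it) to 64 mm above the table. The trim knob stands on top of it, up to 84 mm above the table: the fingers must straddle it.
- trim_knob (a joint): Rotation of the brass fine-trim knob (the inner knob) about the same axis, rad; any start value. Diameter 28 mm, from 66 to 84 mm above the table. It does not turn with the ring, turns very easily (0.02 N m) and must keep its setting.
- trim_mark (a point): Point on the rim of the trim knob's top, at the end of its black line, 13 mm from the turret axis.
- blue_hole (a point): Centre of the blue-rimmed hole at the disc's top face, 36 mm above the table, 54 mm from the turret axis; turns with the ring. Rim 26 mm, hole 12 mm diameter, through the 10 mm thick disc (dark steel, radius 68 mm). A yellow hole lies 70 deg counter-clockwise of it, a green one 70 deg clockwise. Three radial stop screws reach out to at most 92 mm from the axis.
- bore (a point): Mouth of the fixed bore in the base plate, 24 mm above the table, hidden under the disc, 54 mm from the turret axis along the base's +x. 12 mm diameter, 20 mm deep. Only 29 mm lies between the bore's axis and the knurled grip, so hold the pin here with the fingers closing along the base's y (tangentially).
- pin_grip (a point): Middle of the red grip of the loose index pin (about 80 g), 28 mm above its collar's underside; z up along the pin. Grip 16 mm diameter, up to 44 mm above that underside; collar 22 mm diameter, 5 mm thick. Shank below: 10 mm diameter, 30 mm long, its last 10 mm a bullet nose down to 4 mm, which pulls the ring into line if it is up to 3 mm off.
- pin_seat (a point): Underside of the pin's collar, on the pin's axis; it lies on the disc's top face, 36 mm above the table, when the pin is fully home. At the start it rests on the parking block, 40 mm above the table.
- park_block: Fixed grey parking block, 50 x 50 x 40 mm on a 90 x 50 x 8 mm foot, origin under its centre, on the table; the pin stands in its 12 mm bore, shank 30 mm deep.
- wrench: Loose steel wrench, 170 mm long along its x, 8 mm thick, lying on the table; origin at its middle, on the table. A bystander.
- screw_bin: Loose blue bin of screws, 120 x 85 x 45 mm, origin under its centre. A bystander.
- oil_bottle: Loose yellow plastic bottle with a red cap, diameter 38 mm, 105 mm tall, standing; origin under its centre. A bystander.
There are look-alikes about, which are no part of the job. Of the things that look like the part that bears pin_grip, the largest one is meant.

How it is judged (in metres and radians):
On the way, in this order (a step that is already met when the one before it is completed fails the run):
1. the index ring is turned until the blue hole stands over the bore (within 0.08 rad) (value of joint index_ring between -0.08 and 0.08 rad), for 0.2 s.
2. the pin is through the blue hole and fully home (horizontal distance between pin_seat and blue_hole below 0.003 m and height (world z) of pin_seat below 0.0385 m), for 0.2 s.
At the end, for the whole second after the job is handed in: Ring joint within 0.05 rad of 0; pin upright (0.1 rad), in the blue hole (axis within 3 mm), collar down on the disc (within 2.5 mm); trim mark within 2 mm (about 9 deg) of its start; wrench, bin and bottle within 25 mm of their start (all of step 2 and value of joint index_ring between -0.05 and 0.05 rad and height (world z) of pin_seat above 0.034 m and angle between pin_grip's own z axis and vertical below 0.1 rad and distance of trim_mark from where it was at the start of the episode below 0.002 m and distance of each of wrench, screw_bin, oil_bottle from where it was at the start of the episode below 0.025 m); the robot touches nothing.
It fails at once if the fine-trim knob is turned (its mark shifts by more than 2 mm, about 9 deg) (distance of trim_mark from where it was at the start of the episode above 0.002 m).
It fails at once if the wrench, the bin or the bottle is moved by more than 25 mm (distance of any of wrench, screw_bin, oil_bottle from where it was at the start of the episode above 0.025 m).
It also fails if it takes over 54 s, if anything falls off the work surface, if the arm or the gripper's body presses on something with over 40 N, if the wrist force passes 120 N, or if a joint passes its speed limit or range.

## Working session

There is one attempt and no reset: what is moved stays moved. The work goes in short steps, Python scripts to look and compute and a tool call to move; the robot and the scene stay as the last step left them, time stands still between calls to the robot, and variables do not carry over. Pictures are saved under pics/ and viewed, about 8 in all and at most 12, crops included, and the job is handed in when it is done.

Besides the shell and the picture viewer there is one more tool, called after "Call:" by a JSON object that holds its "method" and its "body". servo_tool: Moves the arm, as the interface text tells. Its arguments: {"type":"object","properties":{"steps":{"type":"array"},"squeeze":{"type":"number"}},"required":["steps"]}

```bash
mkdir -p pics; python3 - <<'E'
from cell import bot
import cv2
for n in("scene","top"):
    f=bot.grab_frame(n);cv2.imwrite(f"pics/{n}0.png",f)
    i=bot.camera_info(n);print(n,i)
print(bot.state())
E
```

```text
scene {'vfov': 47.62704621797711, 'cx': 321.6100493043481, 'cy': 243.31938530151226, 'extrinsics': array([[ 8.04517421e-02,  9.96735129e-01, -6.82643438e-03,
         1.14695720e+02],
       [ 5.58117595e-01, -5.07208525e-02, -8.28210206e-01,
        -2.37181059e+02],
       [-8.25852449e-01,  6.28210008e-02, -5.60375994e-01,
         1.35325673e+03],
       [ 0.00000000e+00,  0.00000000e+00,  0.00000000e+00,
         1.00000000e+00]])}
top {'vfov': 57.56832187197737, 'cx': 324.3898552758032, 'cy': 227.6468858269626, 'extrinsics': array([[ 4.93497849e-04, -9.99794063e-01,  2.02876144e-02,
        -1.55960280e+02],
       [-9.90553519e-01, -3.27069126e-03, -1.37087664e-01,
         5.51698760e+02],
       [ 1.37125788e-01, -2.00283153e-02, -9.90351142e-01,
         6.57161022e+02],
       [ 0.00000000e+00,  0.00000000e+00,  0.00000000e+00,
         1.00000000e+00]])}
{'clock': 0.1, 'joint_pos': array([-1.25487776,  0.32176635, -0.07013407,  1.45153878,  0.02260919,
        1.37081398, -0.05692207]), 'dq': array([-9.95893207e-05, -2.69821846e-03, -3.18004714e-04, -4.03080901e-03,
       -8.17610416e-04,  7.62730920e-04, -1.58948966e-03]), 'joint_efforts': array([ 2.21131822e-04, -4.92570698e+01, -4.05363953e-01, -3.13399315e+01,
       -6.41208119e-02,  3.94835975e-02,  5.23674271e-05]), 'eef_pos': array([193.08741239, 620.12905039, 215.86707945]), 'ee_rot': array([ 1.50310322e-01,  9.88638484e-01, -8.64832105e-04, -8.77023699e-05]), 'wrist_force': array([ 0.21894836,  0.79012518, -0.35989506]), 'wrist_torque': array([ 0.03756106, -0.01359755,  0.00392567]), 'grip_width': 87.17713863798691}
```

View pics/top0.png

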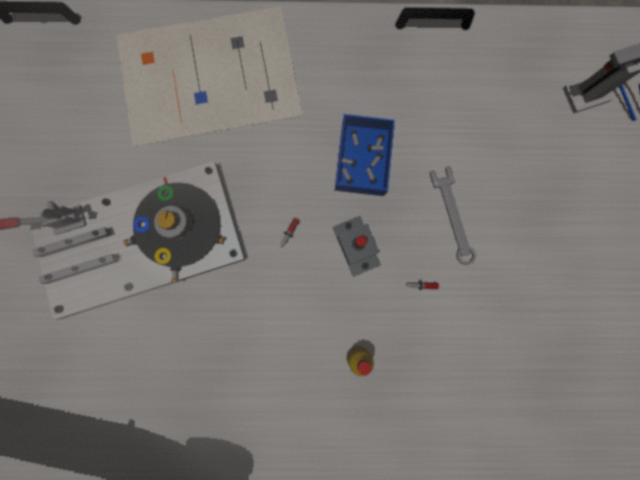

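View pics/scene0.png

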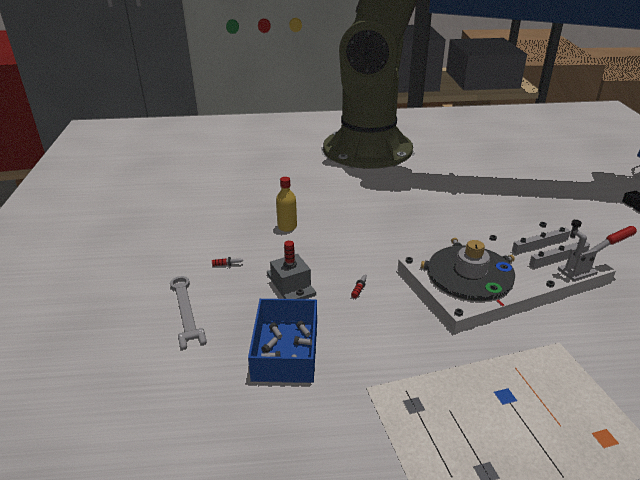

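Two views. In top, the turret is at (176,222), with blue (142,224), green (165,193), yellow (163,256) and the red index line (166,181).

Pin candidates in top:
- (361,241): upright in the grey block.
- (290,231): lying on the table, smaller.
- (422,285): lying on the table, smaller.

The one in the block is the largest and stands parked, so it fits. I'll measure it and confirm in a crop.

```bash
cat > h.py <<'E'
import numpy as np,cv2
from cell import bot
def K(n):
    i=bot.camera_info(n);f=240/np.tan(np.radians(i['vfov']/2));return np.array([[f,0,i['cx']],[0,f,i['cy']],[0,0,1]]),i['extrinsics']
def ray(n,p):
    k,E=K(n);R=E[:3,:3];return -R.T@E[:3,3],R.T@np.linalg.inv(k)@np.array([*p,1.])
def onz(n,p,z):
    o,d=ray(n,p);return o+d*(z-o[2])/d[2]
def proj(n,P):
    k,E=K(n);q=k@(E[:3,:3]@np.asarray(P,float)+E[:3,3]);return q[:2]/q[2]
def tri(a,b):
    (o,d),(q,e)=ray('top',a),ray('scene',b);s=np.linalg.lstsq(np.c_[d,-e],q-o,rcond=None)[0]
    A,B=o+d*s[0],q+e*s[1];return (A+B)/2,np.linalg.norm(A-B)
R={'blue':[(100,130,60),(130,255,255)],'green':[(45,90,50),(85,255,255)],'yellow':[(22,130,80),(34,255,255)]}
def mask(img,c):
    h=cv2.cvtColor(img,cv2.COLOR_BGR2HSV)
    if c=='red': return cv2.inRange(h,(0,150,60),(6,255,255))|cv2.inRange(h,(172,150,60),(180,255,255))
    return cv2.inRange(h,*R[c])
def blobs(img,c,amin=8):
    cs,_=cv2.findContours(mask(img,c),cv2.RETR_EXTERNAL,cv2.CHAIN_APPROX_NONE);o=[]
    for k in cs:
        (x,y),(w,l),a=cv2.minAreaRect(k)
        if len(k)>=amin:o.append((round(x,1),round(y,1),round(w,1),round(l,1),round(a),[round(v,1) for v in cv2.fitEllipse(k)[0]] if len(k)>5 else 0))
    return o
E
python3 - <<'E'
from h import *
for n in('top','scene'):
    im=cv2.imread(f'pics/{n}0.png')
    for c in('blue','green','yellow','red'):print(n,c,*blobs(im,c),sep='\n  ')
t=cv2.imread('pics/top0.png');s=cv2.imread('pics/scene0.png')
r=lambda i,x,y,w,h:cv2.resize(i[y:y+h,x:x+w],(400,300),interpolation=cv2.INTER_CUBIC)
cv2.imwrite('pics/c1.png',np.vstack([np.hstack([r(t,116,167,120,90+0),r(t,270,190,180,135)]),np.hstack([r(s,400,220,140,105),r(s,200,220,180,135)])]))
E
```

```text
top
  blue
  (141.5, 223.5, 15.0, 15.0, 0, [141.2, 223.9])
  (364.8, 153.4, 51.2, 72.8, 6, [364.8, 153.2])
  (200.5, 97.5, 9.0, 9.0, 90, [200.5, 97.4])
  (627.1, 102.5, 35.8, 2.8, 68, [628.0, 104.6])
top
  green
  (165.0, 193.0, 14.0, 14.0, 90, [164.9, 192.8])
top
  yellow
  (355.1, 361.5, 12.6, 22.8, 17, [357.8, 362.2])
  (162.5, 255.5, 15.0, 15.0, 90, [162.4, 255.5])
top
  red
  (364.2, 367.4, 11.6, 11.6, 63, [364.1, 367.6])
  (431.0, 285.0, 4.0, 12.0, 90, [430.1, 285.3])
  (361.3, 240.8, 8.5, 9.2, 45, [360.9, 240.7])
  (291.2, 227.7, 2.2, 5.3, 34, [291.0, 227.7])
scene
  blue
  (505.0, 396.0, 19.3, 13.5, 54, [505.0, 396.0])
  (282.1, 340.0, 67.5, 83.0, 1, [283.6, 341.0])
  (503.5, 266.5, 9.0, 15.0, 90, [503.6, 266.3])
scene
  green
  (493.0, 287.0, 10.0, 16.0, 90, [493.2, 287.3])
  (231.7, 26.4, 13.0, 11.6, 63, [231.9, 26.1])
scene
  yellow
  (286.0, 209.5, 41.0, 18.0, 90, [286.1, 209.9])
  (295.5, 24.5, 11.3, 11.3, 45, [295.2, 24.5])
scene
  red
  (499.9, 302.7, 7.8, 2.0, 37, [500.1, 302.6])
  (356.5, 290.4, 6.3, 14.9, 29, [356.7, 289.7])
  (213.0, 262.5, 5.0, 2.0, 90, [213.1, 261.8])
  (289.5, 260.5, 3.0, 7.0, 90, [289.4, 260.4])
  (221.0, 261.5, 5.0, 10.0, 90, [220.9, 261.6])
  (288.5, 256.0, 2.0, 7.0, 90, [288.4, 255.9])
  (289.5, 252.0, 2.0, 7.0, 90, [289.1, 251.9])
  (289.0, 245.0, 8.0, 8.0, 90, [288.7, 244.7])
  (621.8, 234.2, 9.1, 29.2, 66, [621.2, 234.2])
  (284.5, 182.0, 10.0, 9.0, 90, [284.7, 181.7])
  (7.5, 47.5, 33.0, 15.0, 90, [5.8, 52.2])
  (263.5, 25.5, 13.0, 11.0, 90, [263.6, 25.4])
```

View pics/c1.png

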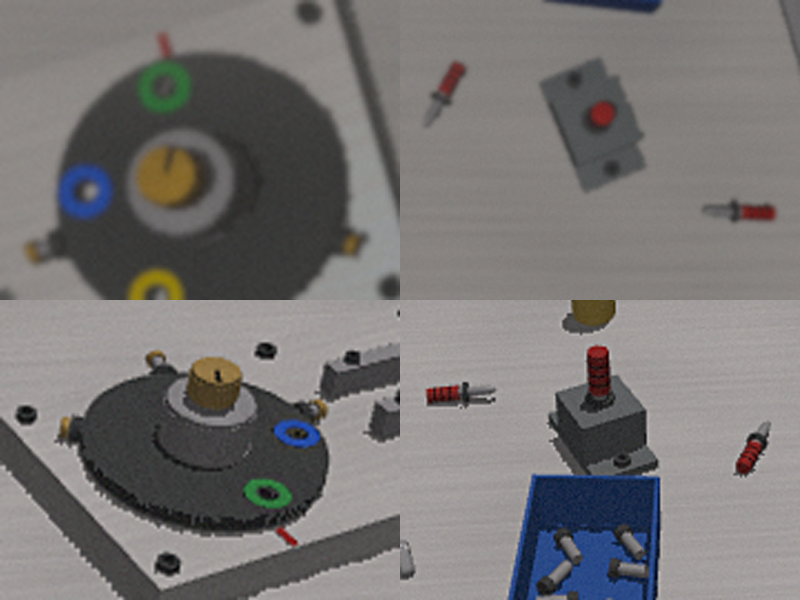

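The crop confirms the pin: an upright red grip in the grey block at top (361,241). The other two are smaller and lie on the table. Green currently stands near the index line, and blue is about 1.2 rad counter-clockwise.

```bash
python3 - <<'E'
from h import *
T={'b':(141.3,223.7),'g':(165,193),'y':(162.5,255.5)}
P={k:onz('top',v,36)[:2] for k,v in T.items()}
print(P)
S={'b':(503.6,266.4),'g':(493,287.1)}
for k in S: print(k,tri(T[k],S[k]),onz('scene',S[k],36))
# axis: rigid (no scale) fit of hole pattern
def axis(b,g,y):
    src=54*np.array([[1,0],[np.cos(1.2217),-np.sin(1.2217)],[np.cos(1.2217),np.sin(1.2217)]]);dst=np.array([b,g,y])
    U,s,V=np.linalg.svd((dst-dst.mean(0)).T@(src-src.mean(0)));R=U@np.diag([1,np.linalg.det(U@V)])@V
    c=dst.mean(0)-R@src.mean(0);print('axis',c,'blue ang',np.arctan2(R[1,0],R[0,0]),'res',dst-(src@R.T+c));return c
c=axis(P['b'],P['g'],P['y'])
# index line top
im=cv2.imread('pics/top0.png');h=cv2.cvtColor(im,cv2.COLOR_BGR2HSV)
m=((h[...,0]<10)|(h[...,0]>168))&(h[...,1]>90);m[:170]=0;m[192:]=0;m[:,:155]=0;m[:,180:]=0
v,u=np.nonzero(m);L=onz('top',(u.mean(),v.mean()),24)[:2]-c
print('line top',u.mean(),v.mean(),len(u),L,np.hypot(*L),np.arctan2(L[1],L[0]))
q=onz('scene',(499.9,302.7),24)[:2];print('line scene',q,q-c,np.arctan2(*(q-c)[::-1]))
# plate edge yaw, top view at z=24: bright plate vs. dark right side edge
for a,b in [((207,166),(243,262)),]:
    A,B=onz('top',a,24),onz('top',b,24);d=A-B;print('edge',np.linalg.norm(d),np.arctan2(d[1],d[0]))
# pin
print('pin top onz84',onz('top',(361,240.8),84),'scene',onz('scene',(288.9,241.5),84),tri((361,240.8),(288.9,241.5)))
# parking block top corners? brass knob top
h2=cv2.inRange(h,(10,90,60),(24,255,255));h2[:205]=0;h2[240:]=0;h2[:,:150]=0;h2[:,185:]=0
v,u=np.nonzero(h2);print('brass',u.mean(),v.mean(),u.min(),u.max(),v.min(),v.max(),onz('top',(u.mean(),v.mean()),82),[proj('top',[*c,z]) for z in(36,84)],proj('scene',[*c,84]))
E
```

```text
{'b': array([557.86892037, 136.47581334]), 'g': array([607.91734468, 101.53225567]), 'y': array([507.29299752, 100.39954245])}
b (array([557.79960082, 136.17395245,  36.10828468]), np.float64(0.4867610072024172)) [557.74156419 135.96238191  36.        ]
g (array([607.89524445, 101.27698262,  35.74643377]), np.float64(0.6578896540633692)) [608.28864142 100.75430416  36.        ]
axis [557.95421005  82.48990569] blue ang 1.5794104276784413 res [[ 0.37986601 -0.01208888]
 [-0.61871544  0.13530253]
 [ 0.23884943 -0.12321364]]
line top 165.0 180.0 9 [74.38718104 24.3315386 ] 78.26542322874022 0.31612393025842633
line scene [631.54660101 105.44128136] [73.59239096 22.95137567] 0.3023122604655166
edge 170.71491564252042 0.38083926476680546
pin top onz84 [ 526.2562565  -208.53931257   84.        ] scene [ 525.49543567 -208.75536304   84.        ] (array([ 526.19964622, -208.62560489,   84.45234747]), np.float64(0.2664564088304671))
brass 166.12915129151293 219.5719557195572 157 175 211 228 [557.48555798  81.7538351   82.        ] [array([175.44684807, 223.76396278]), array([165.190097  , 219.04914971])] [475.83764989 243.61948111]
```

Call:
{"method": "servo_tool", "body": {"steps": [{"gripper": -0.6, "slide": [0.6, -0.9, 0], "yaw": 0}, {"gripper": -0.6, "slide": [0.6, -0.9, 0], "yaw": 0}, {"gripper": -0.6, "slide": [0.6, -0.9, 0], "yaw": 0}, {"gripper": -0.6, "slide": [0.6, -0.9, 0], "yaw": 0}, {"gripper": -0.6, "slide": [0.6, -0.9, 0], "yaw": 0}, {"gripper": -0.6, "slide": [0.6, -0.9, 0], "yaw": 0}, {"gripper": -0.6, "slide": [0.6, -0.9, 0], "yaw": 0}], "squeeze": 40}}

```text
clock: 0.98
eef_pos: [373.3, 350.3, 216.8]
ee_rot: [0.151, 0.989, 0.0, -0.0]
wrist_force: [0.0, 0.6, -0.0]
grip_width: 69.9
```

Call:
{"method": "servo_tool", "body": {"steps": [{"gripper": -0.6, "slide": [0.615, -0.893, -0.2], "yaw": 0}, {"gripper": -0.6, "slide": [0.615, -0.893, -0.2], "yaw": 0}, {"gripper": -0.6, "slide": [0.615, -0.893, -0.2], "yaw": 0}, {"gripper": -0.6, "slide": [0.615, -0.893, -0.2], "yaw": 0}, {"gripper": -0.6, "slide": [0.615, -0.893, -0.2], "yaw": 0}, {"gripper": -0.6, "slide": [0.615, -0.893, -0.2], "yaw": 0}, {"gripper": -0.6, "slide": [0.615, -0.893, -0.2], "yaw": 0}, {"gripper": -0.6, "slide": [0.615, -0.893, -0.2], "yaw": 0}]}}

```text
clock: 1.98
eef_pos: [557.1, 86.0, 156.7]
ee_rot: [0.148, 0.989, 0.001, -0.0]
wrist_force: [0.4, -0.7, 0.2]
grip_width: 69.6
```

```bash
python3 - <<'E'
from h import *
print(bot.state()['joint_pos'],bot.state()['eef_pos'])
s=bot.grab_frame('scene');t=bot.grab_frame('top')
cv2.imwrite('pics/s1.png',s);cv2.imwrite('pics/t1.png',t)
r=lambda i,x,y,w,h:cv2.resize(i[y:y+h,x:x+w],(400,300),interpolation=cv2.INTER_CUBIC)
cv2.imwrite('pics/c2.png',np.hstack([r(t,50,120,240,180),r(s,380,140,240,180)]))
E
```

```text
[-0.57410539  0.18087365  0.41972529  1.76341444 -0.07964016  1.214262
  1.1405742 ] [557.08008205  86.0157396  156.70635614]
```

View pics/c2.png

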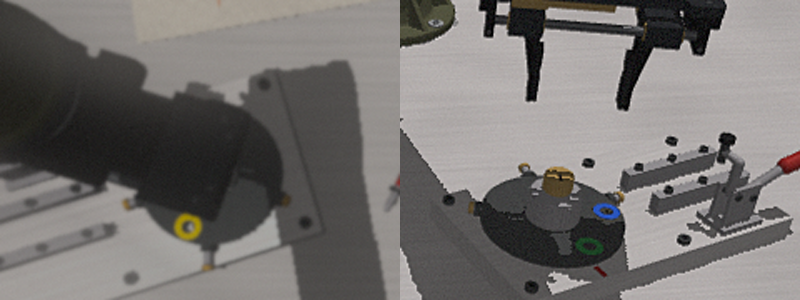

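The gripper is over the turret with its jaws along base y, and it straddles the knob. I'll let it settle before descending.

Call:
{"method": "servo_tool", "body": {"steps": [{"gripper": -0.6, "slide": [0, 0, -0.1], "yaw": 0}, {"gripper": -0.6, "slide": [0, 0, -0.1], "yaw": 0}, {"gripper": -0.6, "slide": [0, 0, -0.1], "yaw": 0}]}}

```text
clock: 2.45
eef_pos: [557.9, 83.6, 127.8]
ee_rot: [0.15, 0.989, 0.0, 0.0]
wrist_force: [-0.2, -0.4, 0.4]
grip_width: 69.4
```

Call:
{"method": "servo_tool", "body": {"steps": [{"gripper": -0.6, "slide": [0, -0.004, -0.12], "yaw": 0}, {"gripper": -0.6, "slide": [0, -0.004, -0.2], "yaw": 0}, {"gripper": -0.6, "slide": [0, -0.004, -0.234], "yaw": 0}, {"gripper": -0.6, "slide": [0, -0.004, -0.234], "yaw": 0}, {"gripper": -0.6, "slide": [0, -0.004, -0.234], "yaw": 0}]}}

```text
clock: 3.08
eef_pos: [558.8, 81.8, 58.1]
ee_rot: [0.15, 0.989, 0.001, 0.001]
wrist_force: [-0.8, -0.0, 0.0]
grip_width: 69.7
```

Call:
{"method": "servo_tool", "body": {"steps": [{"gripper": 0.1, "slide": [-0.003, 0, 0], "yaw": 0}, {"gripper": 0.1, "slide": [-0.003, 0, 0], "yaw": 0}, {"gripper": 0.1, "slide": [-0.003, 0, 0], "yaw": 0}, {"gripper": 0.1, "slide": [-0.003, 0, 0], "yaw": 0}, {"gripper": 0.1, "slide": [-0.003, 0, 0], "yaw": 0}], "squeeze": 40}}

```text
clock: 3.7
eef_pos: [557.7, 81.4, 57.8]
ee_rot: [0.15, 0.989, 0.0, 0.001]
wrist_force: [0.1, 0.2, 5.4]
grip_width: 39.6
```

```bash
python3 - <<'E'
from h import *
s=bot.grab_frame('scene')
print(bot.state()['grip_width'],bot.state()['wrist_force'],bot.state()['wrist_torque'])
cv2.imwrite('pics/s2.png',s)
cv2.imwrite('pics/c3.png',cv2.resize(s[180:330,390:590],(800,600),interpolation=cv2.INTER_CUBIC))
print(proj('scene',[557.7,82.3,36]),proj('scene',[557.7,82.3,84]))
E
```

```text
39.710858923474994 [-0.70690567 -0.73860161  5.70507501] [-0.06724086  0.06781194  0.0036268 ]
[471.1493244  268.15979658] [475.66769376 243.53488086]
```

View pics/c3.png

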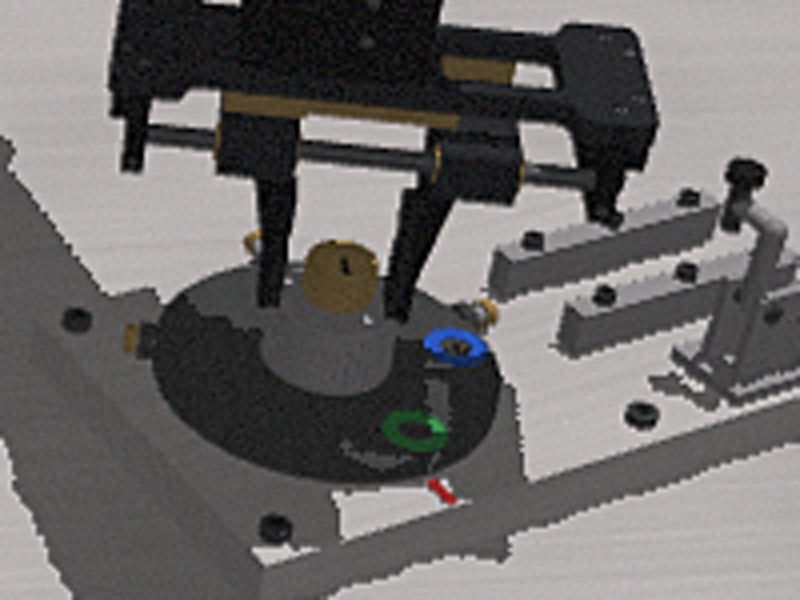

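```bash
python3 - <<'E'
from h import *
j=np.array([.297,.955,0])
for c,w in (([557.1,86,139.7],69.6),([557.7,81.4,40.8],39.6)):
    for s in(-1,1): print(proj('scene',np.array(c)+s*(w/2+4)*j), proj('top',np.array(c)+s*(w/2+4)*j))
print('seen', (459,200),(513,204.8),(390+270/4,180+305/4),(390+398/4,180+315/4))
for p in((457.5,256.3),(489.5,258.8)): print([onz('scene',p,z).round(0) for z in(41,64)])
E
```

```text
[457.2659294  209.88935683] [175.64549526 221.7241004 ]
[510.30656846 215.38714145] [121.61255028 204.78215957]
[455.9294381  263.95573124] [189.42115467 227.95271352]
[486.30524143 267.65342146] [160.9400313  219.01966802]
seen (459, 200) (513, 204.8) (457.5, 256.25) (489.5, 258.75)
[array([530.,  67.,  41.]), array([562.,  55.,  64.])]
[array([542., 117.,  41.]), array([573., 103.,  64.])]
```

The fingertips appear about 9 px (roughly 18 mm) above where they should be in both scene frames. The opening (39.6) also says the 50 mm ring is not gripped. I'll check the top view to tell a height error from an x error.

```bash
python3 - <<'E'
from h import *
t=bot.grab_frame('top');cv2.imwrite('pics/t2.png',t)
g=lambda i:(255*(i/255.)**.45).astype(np.uint8)
r=lambda i:cv2.resize(g(i)[150:300,80:280],(800,600),interpolation=cv2.INTER_CUBIC)
cv2.imwrite('pics/c4.png',r(t))
c=np.array([557.7,82.3]);print([proj('top',[*c,z]).round(1) for z in(36,64,84)])
E
```

```text
[array([175.6, 223.9]), array([169.8, 221.3]), array([165.3, 219.2])]
```

View pics/c4.png

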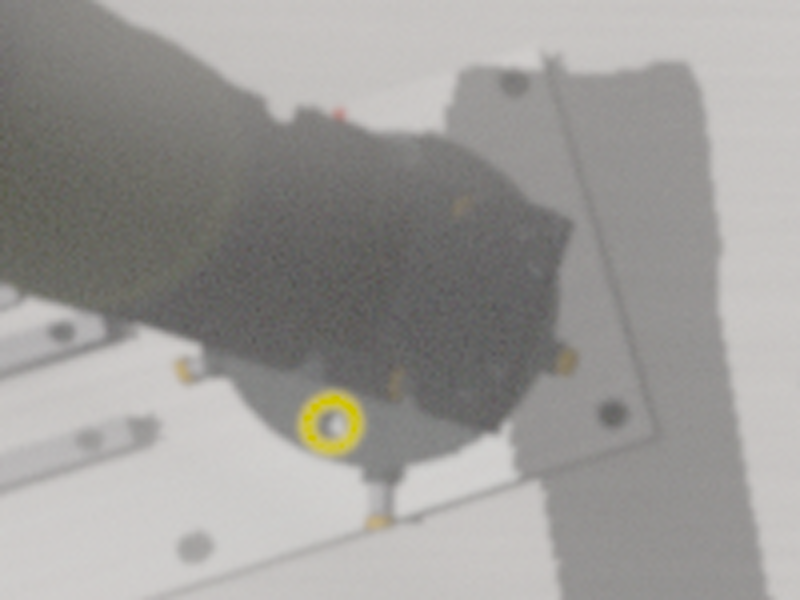

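```bash
python3 - <<'E'
from h import *
for z in (110,125,140,160):
    a,b=onz('top',(222.5,205.5),z)[:2],onz('top',(203.75,257.5),z)[:2]
    m=(a+b)/2; print(z,a.round(),b.round(),np.hypot(*(a-b)).round(1),'center',(m+95*np.array([.297,.955])).round(1))
print(bot.state()['joint_pos'],bot.state()['ee_rot'])
E
```

```text
110 [574.  -7.] [499.  17.] 78.4 center [564.7  95.5]
125 [571. -10.] [498.  13.] 76.5 center [562.8  92. ]
140 [568. -14.] [497.   9.] 74.6 center [560.8  88.4]
160 [564. -18.] [496.   4.] 72.1 center [558.3  83.7]
[-0.55066821  0.28254533  0.41167183  1.86368501 -0.13125124  1.02005422
  1.18404743] [1.50380684e-01 9.88627813e-01 2.32645722e-04 8.01650320e-04]
```

The top view puts the gripper correctly in x and y, so the fingertips really are about 17–20 mm higher than the stated geometry implies, resting on or just above the ring's top edge. I'll open and go lower in small steps while watching the force.

Call:
{"method": "servo_tool", "body": {"steps": [{"gripper": -0.6, "slide": [0, 0, 0], "yaw": 0}, {"gripper": -0.6, "slide": [0, 0, 0], "yaw": 0}, {"gripper": -0.6, "slide": [0, 0.003, -0.013], "yaw": 0}, {"gripper": -0.6, "slide": [0, 0.003, -0.013], "yaw": 0}]}}

```text
clock: 4.3
eef_pos: [556.7, 81.6, 52.8]
ee_rot: [0.151, 0.989, -0.0, -0.0]
wrist_force: [0.5, 0.1, 0.3]
grip_width: 67.1
```

Call:
{"method": "servo_tool", "body": {"steps": [{"gripper": -0.6, "slide": [0, 0, -0.013], "yaw": 0}, {"gripper": -0.6, "slide": [0, 0, -0.013], "yaw": 0}]}}

```text
clock: 4.55
eef_pos: [556.0, 82.7, 47.9]
ee_rot: [0.15, 0.989, -0.0, -0.001]
wrist_force: [-0.6, -0.1, -0.8]
grip_width: 69.8
```

Call:
{"method": "servo_tool", "body": {"steps": [{"gripper": -0.6, "slide": [0.006, 0, -0.012], "yaw": 0}, {"gripper": 0.1, "slide": [0.006, 0, -0.012], "yaw": 0}, {"gripper": 0.1, "slide": [0.006, 0, -0.012], "yaw": 0}, {"gripper": 0.1, "slide": [0.006, 0, -0.012], "yaw": 0}, {"gripper": 0.1, "slide": [0.006, 0, -0.012], "yaw": 0}]}}

```text
clock: 5.18
eef_pos: [558.8, 82.8, 45.3]
ee_rot: [0.15, 0.989, 0.0, 0.0]
wrist_force: [0.5, 0.1, -1.1]
grip_width: 48.9
```

```bash
python3 - <<'E'
from h import *
s=bot.grab_frame('scene');cv2.imwrite('pics/s3.png',s)
a=cv2.imread('pics/s2.png')[190:290,430:530];b=s[190:290,430:530]
cv2.imwrite('pics/c5.png',cv2.resize(np.hstack([a,b]),(800,400),interpolation=cv2.INTER_CUBIC))
E
```

```text
(no output)
```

View pics/c5.png

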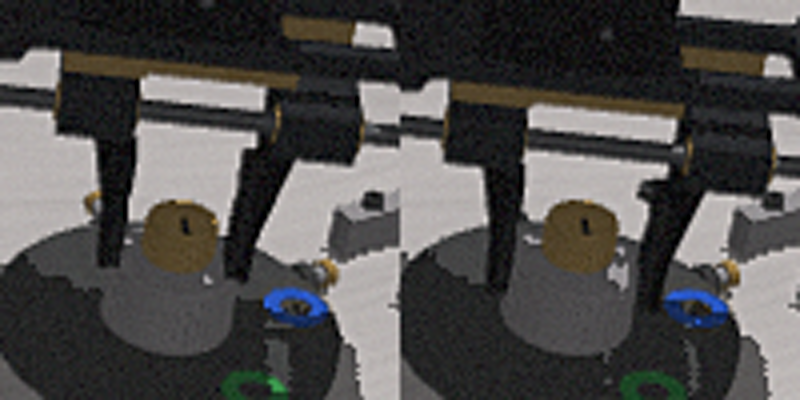

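Now it's gripped: opening 48.9, pads either side of the ring, and the trim mark unchanged. Next I turn it clockwise.

Call:
{"method": "servo_tool", "body": {"steps": [{"gripper": 0.1, "slide": [-0.003, 0, 0], "yaw": -0.12}, {"gripper": 0.1, "slide": [-0.003, 0, 0], "yaw": -0.26}, {"gripper": 0.1, "slide": [-0.003, 0, 0], "yaw": -0.4}, {"gripper": 0.1, "slide": [-0.003, 0, 0], "yaw": -0.54}, {"gripper": 0.1, "slide": [-0.003, 0, 0], "yaw": -0.68}, {"gripper": 0.1, "slide": [-0.003, 0, 0], "yaw": -0.82}, {"gripper": 0.1, "slide": [-0.003, 0, 0], "yaw": -0.95}, {"gripper": 0.1, "slide": [-0.003, 0, 0], "yaw": -0.95}]}}

```text
clock: 6.22
eef_pos: [558.6, 82.5, 45.4]
ee_rot: [0.5, 0.866, 0.0, 0.001]
wrist_force: [3.3, 0.5, -3.7]
grip_width: 48.8
```

```bash
cat > m.py <<'E'
from h import *
c=np.array([557.8,82.4])
def ring():
    o={}
    for n in('top','scene'):
        im=bot.grab_frame(n)
        for k in('blue','green','yellow'):
            for b in blobs(im,k):
                q=onz(n,b[:2],36)[:2]-c
                if 40<np.hypot(*q)<65:print(n,k,b[:4],'r',np.hypot(*q).round(1),'ang',(np.arctan2(q[1],q[0])+{'blue':0,'green':1.2217,'yellow':-1.2217}[k]-.31).round(3))
    h=cv2.cvtColor(im,cv2.COLOR_BGR2HSV) # scene: dark mark on brass
    return im
if __name__=='__main__': ring();s=bot.state();print(s['wrist_torque'],s['joint_pos'],s['ee_rot'])
E
python3 m.py
```

```text
top green (190.0, 196.5, 7.0, 14.0) r 49.3 ang 0.47
scene blue (503.1, 280.9, 16.7, 9.5) r 53.8 ang 0.507
scene green (467.7, 288.7, 16.2, 9.7) r 55.2 ang 0.512
scene yellow (498.5, 258.5, 7.0, 7.0) r 57.4 ang 0.435
[ 0.03110211 -0.88437441 -0.06071448] [-0.64787078  0.31351066  0.52597762  1.87408498 -0.18471663  1.00001991
  0.48149116] [4.99609003e-01 8.66250479e-01 4.84717281e-04 8.46644789e-04]
```

Call:
{"method": "servo_tool", "body": {"steps": [{"gripper": 0.1, "slide": [0, 0, 0], "yaw": -0.12}, {"gripper": 0.1, "slide": [0, 0, 0], "yaw": -0.26}, {"gripper": 0.1, "slide": [0, 0, 0], "yaw": -0.4}, {"gripper": 0.1, "slide": [0, 0, 0], "yaw": -0.54}, {"gripper": 0.1, "slide": [0, 0, 0], "yaw": -0.65}, {"gripper": 0.1, "slide": [0, 0, 0], "yaw": -0.65}, {"gripper": 0.1, "slide": [0, 0, 0], "yaw": -0.65}]}}

```text
clock: 7.2
eef_pos: [558.3, 82.4, 45.4]
ee_rot: [0.702, 0.712, 0.0, 0.0]
wrist_force: [4.8, 0.1, -4.2]
grip_width: 49.4
```

```bash
python3 m.py
```

```text
top green (203.0, 203.5, 13.0, 14.0) r 53.8 ang 0.006
scene blue (492.0, 288.0, 10.0, 16.0) r 54.9 ang -0.013
scene green (450.7, 282.7, 16.2, 9.7) r 55.1 ang 0.006
scene yellow (504.0, 267.1, 15.8, 8.5) r 53.6 ang 0.005
[-2.70715929e-04 -1.03912701e+00 -9.41325294e-02] [-7.19171159e-01  3.26502103e-01  6.11567445e-01  1.87654601e+00
 -2.19840122e-01  1.00422984e+00  4.17101380e-04] [7.02070902e-01 7.12106687e-01 5.17794243e-04 4.97573759e-04]
```

The ring is at 0.00 ± 0.015 rad, with all three holes in agreement. I'll release and rise straight up, then swing to the pin while turning the jaws to base y.

Call:
{"method": "servo_tool", "body": {"steps": [{"gripper": -0.6, "slide": [0, 0, 0], "yaw": 0}, {"gripper": -0.6, "slide": [0, 0, 0], "yaw": 0}, {"gripper": -0.6, "slide": [0, 0, 0.1], "yaw": 0}, {"gripper": -0.6, "slide": [0, 0, 0.25], "yaw": 0}, {"gripper": -0.6, "slide": [0, 0, 0.35], "yaw": 0}, {"gripper": -0.6, "slide": [-0.05, -0.2, 0.35], "yaw": -0.2}, {"gripper": -0.6, "slide": [-0.1, -0.4, 0.35], "yaw": -0.4}, {"gripper": -0.6, "slide": [-0.1, -0.6, 0.35], "yaw": -0.6}, {"gripper": -0.6, "slide": [-0.1, -0.8, 0.35], "yaw": -0.8}, {"gripper": -0.6, "slide": [-0.1, -0.95, 0.35], "yaw": -1}, {"gripper": -0.6, "slide": [-0.1, -0.95, 0.35], "yaw": -1}, {"gripper": -0.6, "slide": [-0.1, -0.95, 0.35], "yaw": -1}]}}

```text
clock: 8.8
eef_pos: [527.4, -201.5, 150.0]
ee_rot: [0.921, 0.389, -0.0, -0.001]
wrist_force: [-0.0, 0.6, -0.7]
grip_width: 69.7
```

```bash
python3 m.py; python3 - <<'E'
from h import *
t=bot.grab_frame('top');cv2.imwrite('pics/t4.png',t)
s=bot.grab_frame('scene');cv2.imwrite('pics/s4.png',s)
h=cv2.cvtColor(t,cv2.COLOR_BGR2HSV)
m=((h[...,0]<10)|(h[...,0]>168))&(h[...,1]>90);m[:170]=0;m[192:]=0;m[:,:155]=0;m[:,180:]=0
v,u=np.nonzero(m);print(u.mean(),v.mean())
r=lambda i,x,y,w,h:cv2.resize(i[y:y+h,x:x+w],(400,300),interpolation=cv2.INTER_CUBIC)
cv2.imwrite('pics/c6.png',np.vstack([np.hstack([r(t,116,167,120,90),r(s,200,130,200,150)]),np.hstack([r(s,400,220,140,105),r(t,200,130,240,180)])]))
E
```

```text
top blue (166.5, 192.5, 13.0, 13.0) r 53.6 ang 0.008
top green (203.0, 203.5, 15.0, 14.0) r 53.8 ang 0.006
top yellow (141.5, 222.5, 15.0, 15.0) r 53.9 ang 0.002
scene blue (492.0, 288.0, 10.0, 16.0) r 54.9 ang -0.013
scene green (451.0, 282.5, 9.0, 16.0) r 54.3 ang 0.007
scene yellow (503.9, 267.2, 16.3, 8.6) r 53.3 ang -0.0
[-0.1028801   0.10601117 -0.01448849] [-0.46964648  0.25136495  0.90911173  1.78074303 -0.21211287  1.21302015
 -0.27000876] [ 9.20796227e-01  3.90043255e-01 -2.94248816e-05 -7.53341354e-04]
165.0 180.0
```

View pics/c6.png

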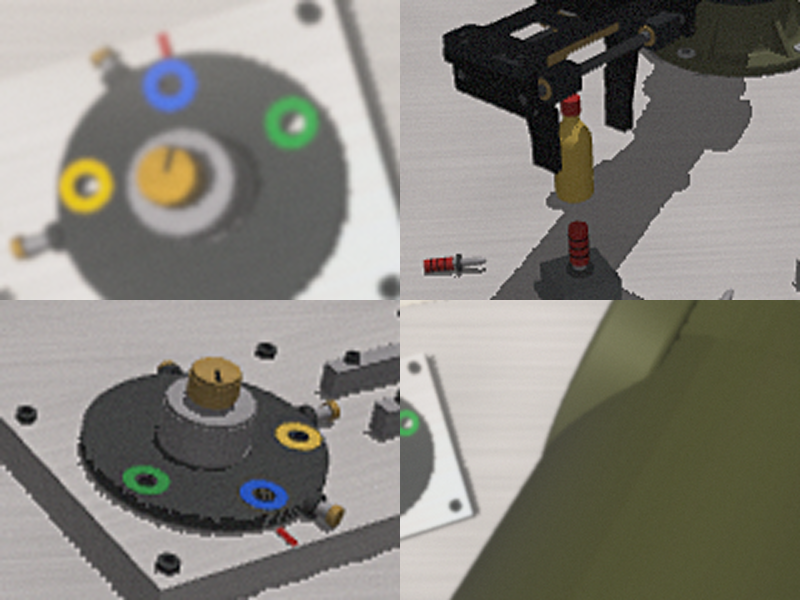

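Blue (top 166,192) now stands at the index line, and the trim mark looks unchanged. Next I move over the pin and go down on it.

Call:
{"method": "servo_tool", "body": {"steps": [{"gripper": -0.5, "slide": [-0.004, -0.024, 0], "yaw": -0.2}, {"gripper": -0.5, "slide": [-0.004, -0.024, 0], "yaw": -0.4}, {"gripper": -0.5, "slide": [-0.004, -0.024, 0], "yaw": -0.625}, {"gripper": -0.5, "slide": [-0.004, -0.024, -0.1], "yaw": -0.625}, {"gripper": -0.5, "slide": [-0.004, -0.024, -0.15], "yaw": -0.625}, {"gripper": -0.5, "slide": [-0.004, -0.024, -0.15], "yaw": -0.625}, {"gripper": -0.5, "slide": [-0.004, -0.024, -0.15], "yaw": -0.625}]}}

```text
clock: 9.88
eef_pos: [527.0, -209.9, 106.0]
ee_rot: [0.988, 0.153, 0.0, 0.0]
wrist_force: [0.0, -0.9, 0.0]
grip_width: 65.4
```

```bash
python3 - <<'E'
from h import *
s=bot.grab_frame('scene');cv2.imwrite('pics/s5.png',s)
cv2.imwrite('pics/c7.png',cv2.resize(s[190:310,210:370],(800,600),interpolation=cv2.INTER_CUBIC))
e=bot.state();p=e['eef_pos'];x,y=e['ee_rot'][:2];j=np.array([2*x*y,2*y*y-1,0]);print(p,j,np.arctan2(j[1],j[0]))
for z in(p[2]-17,p[2]+3):
  for k in(-1,1):print(z,proj('scene',[p[0],p[1],z]+k*33*j))
E
```

```text
[ 527.17290974 -209.99134071  106.19550176] [ 0.30225708 -0.95322642  0.        ] -1.2637367213023043
89.19550176331033 [307.61729959 234.93170528]
89.19550176331033 [267.93263302 243.95312609]
109.19550176331033 [307.34663849 224.2704861 ]
109.19550176331033 [267.12159159 233.15189547]
```

View pics/c7.png

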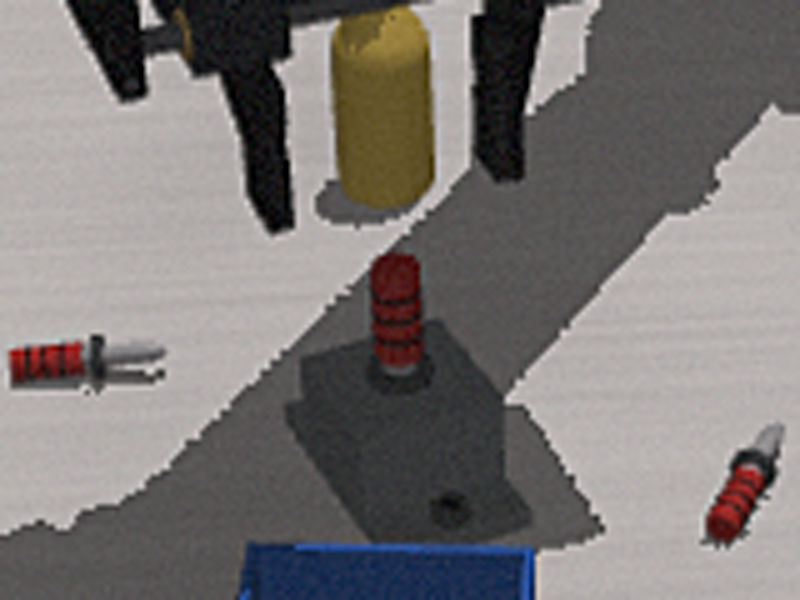

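Call:
{"method": "servo_tool", "body": {"steps": [{"gripper": -0.5, "slide": [-0.003, 0.004, -0.1], "yaw": 0}, {"gripper": -0.5, "slide": [-0.003, 0.004, -0.17], "yaw": 0}, {"gripper": -0.5, "slide": [-0.003, 0.004, -0.195], "yaw": 0}, {"gripper": -0.5, "slide": [-0.003, 0.004, -0.195], "yaw": 0}, {"gripper": -0.5, "slide": [-0.003, 0.004, -0.195], "yaw": 0}], "squeeze": 30}}

```text
clock: 10.55
eef_pos: [526.3, -209.0, 47.6]
ee_rot: [0.988, 0.153, 0.001, 0.0]
wrist_force: [0.9, -0.4, 0.2]
grip_width: 65.7
```

Call:
{"method": "servo_tool", "body": {"steps": [{"gripper": 0.8, "slide": [0, 0, 0], "yaw": 0}, {"gripper": 0.8, "slide": [0, 0, 0], "yaw": 0}, {"gripper": 0.8, "slide": [0, 0, 0], "yaw": 0}, {"gripper": 0.8, "slide": [0, 0, 0], "yaw": 0}, {"gripper": 0.8, "slide": [0, 0, 0], "yaw": 0}, {"gripper": 0.8, "slide": [0, 0, 0], "yaw": 0}, {"gripper": 0.8, "slide": [0, 0, 0], "yaw": 0}]}}

```text
clock: 11.42
eef_pos: [525.6, -208.6, 46.7]
ee_rot: [0.988, 0.153, -0.0, 0.0]
wrist_force: [1.1, 0.4, -0.5]
grip_width: 14.9
```

Gripped: opening 14.9, about the 16 mm grip. Now the lift, then a move toward the bore at height.

Call:
{"method": "servo_tool", "body": {"steps": [{"gripper": 0.8, "slide": [0, 0, 0.08], "yaw": 0}, {"gripper": 0.8, "slide": [0, 0, 0.2], "yaw": 0}, {"gripper": 0.8, "slide": [0, 0, 0.33], "yaw": 0}, {"gripper": 0.8, "slide": [0.05, 0.15, 0.33], "yaw": 0}, {"gripper": 0.8, "slide": [0.1, 0.3, 0.33], "yaw": 0}, {"gripper": 0.8, "slide": [0.15, 0.45, 0.33], "yaw": 0}, {"gripper": 0.8, "slide": [0.2, 0.6, 0.33], "yaw": 0}, {"gripper": 0.8, "slide": [0.25, 0.75, 0.33], "yaw": 0}, {"gripper": 0.8, "slide": [0.278, 0.9, 0.33], "yaw": 0}, {"gripper": 0.8, "slide": [0.278, 1, 0.33], "yaw": 0}, {"gripper": 0.8, "slide": [0.278, 1, 0.33], "yaw": 0}, {"gripper": 0.8, "slide": [0.278, 1, 0.33], "yaw": 0}]}}

```text
clock: 12.92
eef_pos: [608.8, 90.2, 145.6]
ee_rot: [0.988, 0.152, -0.0, 0.001]
wrist_force: [1.0, 0.2, -1.5]
grip_width: 15.2
```

```bash
python3 - <<'E'
from h import *
e=bot.state();print(e['eef_pos'],e['grip_width'],e['joint_pos'])
s=bot.grab_frame('scene');t=bot.grab_frame('top');cv2.imwrite('pics/s6.png',s);cv2.imwrite('pics/t6.png',t)
p=proj('scene',[609.2,98.9,100]).astype(int);print(p)
a=cv2.resize(s[p[1]-80:p[1]+100,p[0]-60:p[0]+60],(400,600),interpolation=cv2.INTER_CUBIC)
cv2.imwrite('pics/c8.png',a);print(blobs(s,'red',5))
E
```

```text
[608.83537589  90.15565608 145.62691454] 15.228537653497089 [-0.88433814  0.38572577  0.87106638  1.65953958 -0.30781896  1.24171067
 -1.21334108]
[499 253]
[(500.0, 302.0, 7.1, 1.4, 45, [503.2, 305.1]), (356.5, 290.4, 6.3, 14.9, 29, [356.6, 290.1]), (213.0, 262.5, 5.0, 2.0, 90, [213.2, 261.9]), (220.5, 261.5, 5.0, 9.0, 90, [220.6, 261.5]), (621.6, 234.3, 9.0, 29.6, 66, [621.0, 234.3]), (502.0, 227.0, 4.0, 6.0, 90, [501.8, 226.7]), (503.5, 221.5, 3.0, 5.0, 90, [503.3, 221.4]), (504.0, 216.5, 3.0, 6.0, 90, [504.1, 216.5]), (505.6, 208.9, 6.1, 9.7, 14, [505.6, 209.0]), (284.5, 182.0, 10.0, 9.0, 90, [284.8, 181.8]), (21.5, 100.5, 139.0, 43.0, 90, [16.1, 121.8]), (263.5, 25.5, 13.0, 11.0, 90, [263.7, 25.2])]
```

View pics/c8.png

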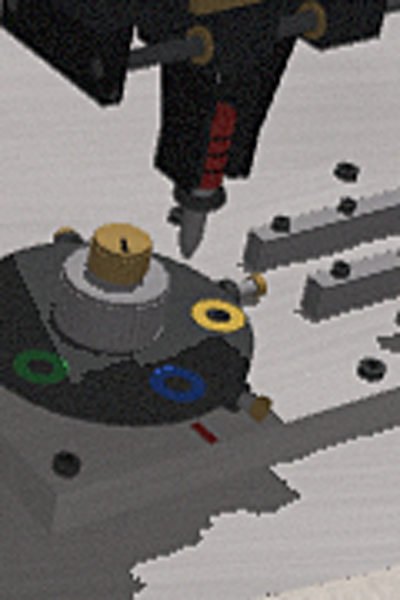

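```bash
python3 - <<'E'
from h import *
s=cv2.imread('pics/s6.png')
for z in (183,138.9,109):print(z,proj('scene',[608.8,90.2,z]).round(1))
print('seen top(507,205) collar? nose(496,249.6)')
# initial parked: 84,40
print(proj('scene',[526,-208.6,84]),proj('scene',[526,-208.6,40]))
a=cv2.resize(s[190:260,470:530],(600,700),interpolation=cv2.INTER_CUBIC)[:600];cv2.imwrite('pics/c9.png',cv2.resize(s[195:260,465:535],(646,600),interpolation=cv2.INTER_CUBIC))
E
```

```text
183 [503.7 204.7]
138.9 [498.1 231.4]
109 [494.5 248.6]
seen top(507,205) collar? nose(496,249.6)
[289.00827664 241.67248905] [290.10319742 264.15259096]
```

View pics/c9.png

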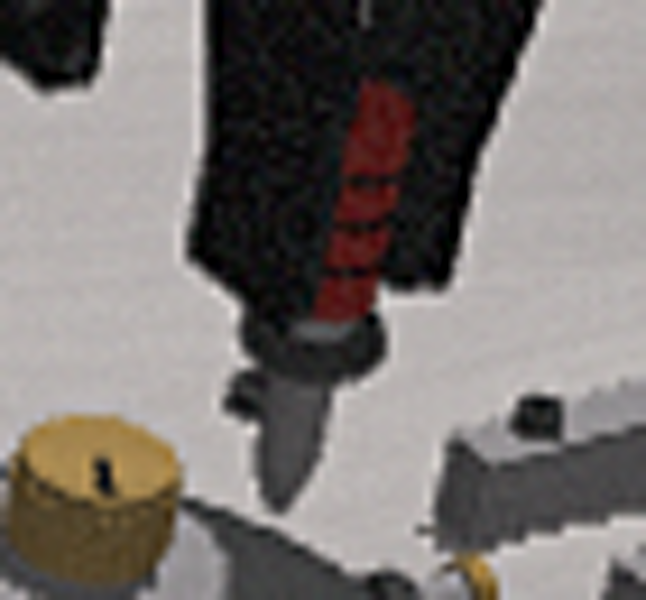

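The pin hangs upright: collar (499,232) to nose (495,250) follows the projected vertical. The red part only looks shifted because the left finger partly hides it. Next I go above the hole and check the nose against the rim.

Call:
{"method": "servo_tool", "body": {"steps": [{"gripper": 0.8, "slide": [0.001, 0.029, 0], "yaw": 0}, {"gripper": 0.8, "slide": [0.001, 0.029, -0.08], "yaw": 0}, {"gripper": 0.8, "slide": [0.001, 0.029, -0.16], "yaw": 0}, {"gripper": 0.8, "slide": [0.001, 0.029, -0.207], "yaw": 0}, {"gripper": 0.8, "slide": [0.001, 0.029, -0.207], "yaw": 0}, {"gripper": 0.8, "slide": [0.001, 0.029, -0.207], "yaw": 0}]}}

```text
clock: 13.78
eef_pos: [610.1, 100.1, 84.6]
ee_rot: [0.988, 0.153, 0.001, 0.0]
wrist_force: [0.5, -0.3, -0.4]
grip_width: 15.2
```

```bash
python3 - <<'E'
from h import *
e=bot.state();p=e['eef_pos'];print(p,e['wrist_force'])
s=bot.grab_frame('scene');cv2.imwrite('pics/s7.png',s)
nz=p[2]-36.7
print('nose pred',proj('scene',[p[0],p[1],nz]),'collar',proj('scene',[p[0],p[1],nz+30]),'hole',proj('scene',[609.2,99,36]),blobs(s,'blue'))
cv2.imwrite('pics/c10.png',cv2.resize(s[235:310,450:540],(720,600),interpolation=cv2.INTER_CUBIC))
E
```

```text
[610.07232362 100.07502888  84.60187228] [ 0.47766173 -0.29608214 -0.43594338]
nose pred [494.28914728 281.74093419] collar [497.72681311 265.89771685] hole [492.08737789 287.53383269] [(505.0, 396.0, 19.3, 13.5, 54, [505.0, 396.0]), (282.1, 339.9, 67.4, 83.0, 1, [283.8, 341.1]), (491.8, 287.8, 16.5, 9.5, 14, [491.7, 287.8]), (639.0, 154.0, 4.0, 0.0, -90, [639.0, 153.9])]
```

View pics/c10.png

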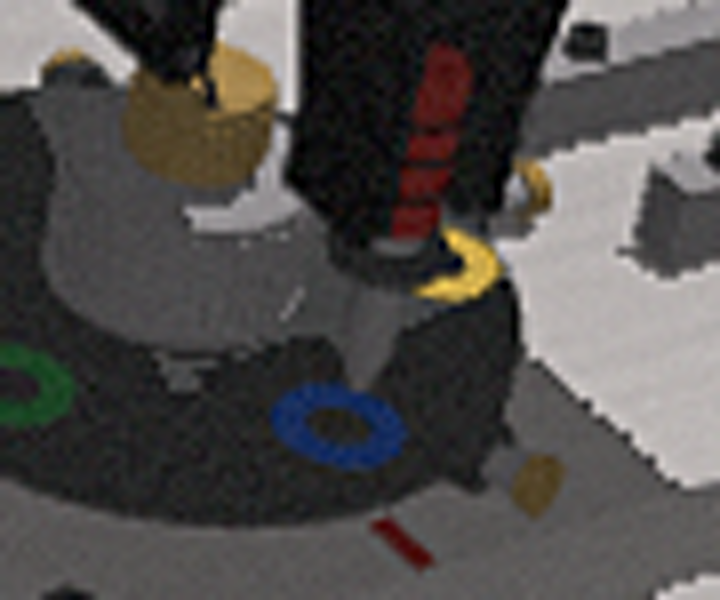

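```bash
python3 - <<'E'
from h import *
for z in(44,46,48,50):print(z,onz('scene',(495.6,283.2),z).round(1),'collar c',onz('scene',(450+395/8,235+258/8),z+32.5).round(1))
print('hole',onz('scene',(491.9,287.8),36))
E
```

```text
44 [609.  103.2  44. ] collar c [611.8 102.2  76.5]
46 [611.4 102.   46. ] collar c [614.4 101.   78.5]
48 [613.9 100.8  48. ] collar c [616.9  99.7  80.5]
50 [616.3  99.6  50. ] collar c [619.5  98.4  82.5]
hole [609.80895063  98.49379077  36.        ]
```

The nose is within about 2 mm of the hole axis, well inside the ±4 mm the nose can capture. I'll correct by (-1,-2) mm and lower in stages, watching the force.

Call:
{"method": "servo_tool", "body": {"steps": [{"gripper": 0.8, "slide": [-0.003, -0.006, 0], "yaw": 0}, {"gripper": 0.8, "slide": [-0.003, -0.006, 0], "yaw": 0}, {"gripper": 0.8, "slide": [-0.003, -0.006, -0.03], "yaw": 0}, {"gripper": 0.8, "slide": [-0.003, -0.006, -0.05], "yaw": 0}, {"gripper": 0.8, "slide": [-0.003, -0.006, -0.06], "yaw": 0}, {"gripper": 0.8, "slide": [-0.003, -0.006, -0.06], "yaw": 0}]}}

```text
clock: 14.58
eef_pos: [608.2, 98.3, 65.2]
ee_rot: [0.988, 0.153, -0.0, 0.0]
wrist_force: [0.2, -0.7, -0.8]
grip_width: 14.7
```

Call:
{"method": "servo_tool", "body": {"steps": [{"gripper": 0.8, "slide": [0.002, 0, -0.013], "yaw": 0}, {"gripper": 0.8, "slide": [0.002, 0, -0.026], "yaw": 0}, {"gripper": 0.8, "slide": [0.002, 0, -0.04], "yaw": 0}, {"gripper": 0.8, "slide": [0.002, 0, -0.04], "yaw": 0}]}}

```text
clock: 15.08
eef_pos: [608.7, 98.3, 53.2]
ee_rot: [0.988, 0.153, -0.0, 0.0]
wrist_force: [-0.2, -0.4, -1.0]
grip_width: 15.2
```

Still no side load, with the nose about 8 mm into the bore. I'll continue to the seat.

Call:
{"method": "servo_tool", "body": {"steps": [{"gripper": 0.8, "slide": [0, 0, -0.013], "yaw": 0}, {"gripper": 0.8, "slide": [0, 0, -0.026], "yaw": 0}, {"gripper": 0.8, "slide": [0, 0, -0.036], "yaw": 0}, {"gripper": 0.8, "slide": [0, 0, -0.036], "yaw": 0}, {"gripper": 0.8, "slide": [0, 0, -0.036], "yaw": 0}]}}

```text
clock: 15.7
eef_pos: [608.9, 98.5, 42.8]
ee_rot: [0.988, 0.153, -0.0, -0.0]
wrist_force: [-1.0, 2.2, -0.0]
grip_width: 15.1
```

Call:
{"method": "servo_tool", "body": {"steps": [{"gripper": 0.8, "slide": [0, 0, -0.005], "yaw": 0}, {"gripper": 0.8, "slide": [0, 0, -0.009], "yaw": 0}, {"gripper": 0.8, "slide": [0, 0, -0.009], "yaw": 0}]}}

```text
clock: 16.08
eef_pos: [609.1, 98.6, 42.6]
ee_rot: [0.988, 0.153, -0.0, -0.001]
wrist_force: [-6.8, 0.6, 15.8]
grip_width: 15.1
```

It's seated: z stops at 42.6 (expected 42.7) with 16 N up. Release and rise.

Call:
{"method": "servo_tool", "body": {"steps": [{"gripper": 0.8, "slide": [0, 0, 0.008], "yaw": 0}, {"gripper": -0.3, "slide": [0, 0, 0.008], "yaw": 0}, {"gripper": -0.3, "slide": [0, 0, 0.008], "yaw": 0}, {"gripper": -0.3, "slide": [0, 0, 0.008], "yaw": 0}, {"gripper": -0.3, "slide": [0, 0, 0.008], "yaw": 0}, {"gripper": -0.3, "slide": [0, 0, 0.1], "yaw": 0}, {"gripper": -0.3, "slide": [0, 0, 0.25], "yaw": 0}, {"gripper": -0.3, "slide": [0, 0, 0.4], "yaw": 0}, {"gripper": -0.3, "slide": [0, -0.2, 0.5], "yaw": 0}, {"gripper": -0.3, "slide": [0, -0.4, 0.5], "yaw": 0}, {"gripper": -0.3, "slide": [0, -0.6, 0.5], "yaw": 0}, {"gripper": -0.3, "slide": [0, -0.8, 0.5], "yaw": 0}, {"gripper": -0.3, "slide": [0, -0.9, 0.5], "yaw": 0}, {"gripper": -0.3, "slide": [0, -0.9, 0.5], "yaw": 0}]}}

```text
clock: 17.82
eef_pos: [607.9, -175.9, 190.4]
ee_rot: [0.989, 0.15, -0.0, 0.001]
wrist_force: [0.0, 0.6, 0.8]
grip_width: 56.6
```

```bash
python3 m.py; python3 - <<'E'
from h import *
t=bot.grab_frame('top');s=bot.grab_frame('scene');cv2.imwrite('pics/s9.png',s);cv2.imwrite('pics/t9.png',t)
h=np.array([609.2,99])
print('top pred',proj('top',[*h,80]),'red',[b[:4] for b in blobs(t,'red',5)])
print('scene pred top/seat',proj('scene',[*h,80]),proj('scene',[*h,36]),'red',[b[:4] for b in blobs(s,'red',5)])
r=lambda i,x,y,w,h:cv2.resize(i[y:y+h,x:x+w],(400,300),interpolation=cv2.INTER_CUBIC)
cv2.imwrite('pics/c11.png',np.hstack([r(t,116,167,120,90),r(s,400,210,140,105)]))
# bystander shift: bin (blue), bottle (yellow), wrench by image difference with start
a=cv2.imread('pics/scene0.png')
for k in('blue','yellow'):print(k,[b[:2] for b in blobs(a,k)],[b[:2] for b in blobs(s,k)])
print('wrench diff',cv2.absdiff(a,s)[270:350,165:210].mean(), 'knob diff',cv2.absdiff(a,s)[238:262,464:488].mean())
E
```

```text
scene blue (498.5, 290.5, 1.4, 5.7) r 63.9 ang 0.073
scene blue (484.6, 287.6, 5.3, 1.5) r 50.8 ang -0.209
scene green (451.0, 282.5, 9.0, 16.0) r 54.3 ang 0.007
scene yellow (506.5, 267.5, 9.0, 11.0) r 57.2 ang -0.018
[-0.02481537  0.10120258 -0.05153947] [-0.49005915  0.41394498  0.94483699  1.56227514 -0.34200938  1.34143689
 -0.77050046] [ 9.88239539e-01  1.52913210e-01 -9.81735673e-06 -4.04028321e-04]
top pred [156.79185696 185.89099834] red [(364.2, 367.4, 11.6, 11.6), (431.0, 285.5, 3.0, 12.0)]
scene pred top/seat [497.06564088 264.45814573] [492.08737789 287.53383269] red [(500.0, 302.4, 7.8, 1.6), (356.6, 290.3, 6.3, 14.5), (493.3, 283.4, 9.2, 3.8), (493.7, 278.9, 10.4, 3.9), (494.3, 274.6, 9.4, 3.3), (496.0, 267.5, 9.0, 10.0), (213.0, 262.5, 5.0, 2.0), (220.5, 261.5, 5.0, 9.0), (621.6, 234.3, 9.1, 29.6), (281.5, 182.6, 9.2, 1.8), (21.5, 100.5, 139.0, 43.0), (263.5, 25.5, 13.0, 11.0)]
blue [(505.0, 396.0), (282.1, 340.0), (503.5, 266.5)] [(505.0, 396.0), (282.0, 339.9), (498.8, 290.3), (484.6, 287.6)]
yellow [(286.0, 209.5), (295.5, 24.5)] [(506.5, 267.5), (286.1, 209.0)]
wrench diff 17.219444444444445 knob diff 12.24537037037037
```

The image limit is reached, so the remaining checks are numeric: the trim mark and the wrench position against the start frame.

```bash
python3 - <<'E'
from h import *
a=cv2.imread('pics/scene0.png',0);s=cv2.imread('pics/s9.png',0)
def sh(x,y,w,h,m=8):
    r=cv2.matchTemplate(s[y-m:y+h+m,x-m:x+w+m],a[y:y+h,x:x+w],cv2.TM_CCOEFF_NORMED);_,v,_,p=cv2.minMaxLoc(r);return p[0]-m,p[1]-m,round(v,2)
print('wrench',sh(165,270,48,80),'knob top/mark',sh(466,239,19,12,4))
for n,i in(('start',a),('end',s)):
    c=i[240:252,469:484].astype(float);w=np.clip(np.median(c)*.6-c,0,None);yy,xx=np.mgrid[240:252,469:484];print(n,'mark',(w*xx).sum()/w.sum(),(w*yy).sum()/w.sum())
e=bot.state();print(e['wrist_force'],e['clock'])
E
```

```text
wrench (0, 0, 0.99) knob top/mark (0, 0, 1.0)
start mark 475.5349316834235 248.57128125805622
end mark 475.50785973397825 248.50423216444983
[-0.32401448  0.41622807  0.46502978] 18.025
```

```bash
python3 -c "
from cell import bot
print(bot.sign_off())"
```

```text
the job is handed in; nothing more can be done
None
```

I turned the index ring clockwise by about 1.27 rad, so the blue hole stands over the bore. I then pushed the red-handled pin through it until it was fully home, let go and handed the job in at about 18 s.

**Last checks:**
- **Ring:** before the pin went in, all three holes put it within about 0.015 rad of 0. The green hole, still fully visible afterwards, gives +0.007.
- **Pin:** it stopped at the expected height with 16 N pushing back. After release, its grip top sat where an upright, fully seated pin should be, to about 1 mm.
- **Trim knob:** its mark shifted by less than 0.1 px.
- **Bystanders:** the wrench and the bin did not move, and the bottle's centre was within 0.5 px.
- **Robot:** clear of everything, with no contact force.

**What disagreed:**
- **Fingertip height:** the fingertips stood about 17–20 mm higher than the stated tool geometry. My first attempt on the ring therefore closed without gripping it, at 39.6 mm. It did not move the trim mark, and I gripped again lower.
- **After the pin went in:** the blue and yellow rims were partly hidden by the pin, so their readings are not reliable (blue fragments 0.07 and -0.21 rad, yellow -0.02). The arm blocked the top view of the turret.
- **Final close-up:** the picture limit stopped me viewing it, so the end checks are from numbers only.

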